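Put the red hand mill in gear

TASK

Put the red coffee mill in gear: rock its crank until a gap in the brass gear faces the white slide bar, then push the black gear-change knob towards the gear until it is fully home between the teeth, and let go. Leave the blue mill's gear-change knob where it is.

Things in the scene. Friction and masses are not known exactly. Their poses are not given: they have to be found in the camera images.
- red_mill: Fixed red box 280 x 130 x 120 mm high with the mill's gear on its deck; a blue one alike stands beside it. Origin on the underside, on the spindle's axis; x points from the gear-change knob to the steel funnel, z up. Brass gear: 124 to 138 mm above the counter, radius 48 mm, 5 teeth 26 mm wide. A gap faces the bar when the crank points along the mill's +y, and at every 72 degrees from there.
- red_mill_crank_grip (a point): Dark wooden upright post on the crank arm, 24 mm across, 157 to 215 mm up, 70 mm from the spindle's axis; point on its axis, 190 mm up. Crank and gear turn together, either way, with 1 to 2 N, and stay put. It starts 17 to 55 degrees clockwise (from above) of the mill's +y, where a tooth blocks the bar; within 10 degrees of a gap position the bar enters.
- red_mill_knob (a point): Black upright post, 24 mm across, 160 to 202 mm up, on a white bar 14 mm wide; point on its axis, 181 mm up. Slides along the mill's x only: 118 mm from the spindle's axis (x = -0.118) fully out, 96 mm (x = -0.096) fully home between the teeth; a tooth stops it at about 111 mm. Starts 0 to 4 mm in; 2 to 3 N of friction, stays where left.
- blue_mill_knob (a point): Black gear-change knob of the blue mill, of the same size, on the axis 181 mm up; to be left alone.

How it is judged:
By the outcome, as a careful person would: the job done as asked, in the order asked, and still so for the second after the job is handed in, with the robot touching nothing.
It also fails if it takes over 40 s, if anything falls off the work surface, if the arm or the gripper's body presses on something with over 40 N, if the wrist force passes 120 N, or if a joint passes its speed limit or range.

ROBOT

A 6-joint arm with a two-finger parallel gripper is mounted at the origin on the work surface. World frame = base frame: x ahead of the robot, y to its left, z up, the work surface at z = 0. Lengths are in mm, angles in rad, forces in N, time in s.
With the tool pointing down it reaches from about 325 to 750 mm from the base axis. Payload 7.6 kg.
Tool frame: the origin (TCP) lies at the very end of the fingers, on their centre line; the grasp point (between the pads) lies grasp_offset behind it (grasp_offset is the distance from the TCP to the grasp point, in mm); z points along the fingers, y is the line along which they close (so a half turn about z gives the same grasp; the last joint's range is limited). The gripper opens to 85 mm and grips with 20 to 120 N. Pads are 22 mm wide; open, the fingers measure 114 mm over their backs; the gripper's body (76 mm by 85 mm) begins 54 mm behind the grasp point. The pads swing forward as they close: fully open they stand 13 mm farther back than shut.
Start: joints at [-1.403, 0.052, 1.401, -0, 1.689, -0.07], TCP at [123.695, -510.24, 231.323] pointing down, gripper open.
Joint ranges: [-2.9, 2.9], [-0.91, 2.17], [0.12, 2.37], [-1.06, 4.2], [0.26, 2.73], [-2.93, 2.93]. Speed limits (rad/s): [2.57, 2.57, 3.01, 3.14, 3.14, 3.14].

INTERFACE

Orientations are given as a rotation vector (axis times angle).
In Python, from plant import * gives the robot as it stands.
- The arm moves only by the tool send_rows, never from a script. Its argument "plan" is a list that holds one entry, the list of rows, each a list of 6 numbers: the shift along the tool's x, y, z in units of 25 cm (1.0 is 25 cm), then the turn, a rotation vector about the tool's x, y, z in units of 30 degrees (1.0 is 30 degrees). A call has exactly 8 rows; each row is the pose to reach, as a shift and turn from the pose commanded when the call began, along the tool's axes at that moment; what a row does not reach only later rows make up. A row lasts 1/8 s, in which the tool goes at most 62.5 mm and 10.7 degrees, less where a joint would pass 70% of its speed; a pose out of reach is approached as far as the arm can. A call with a number of a shift or a turn outside -1 to 1 is refused whole. A call with a gripper value outside its range is refused whole. "gripper" is the opening, from -1 (shut) to 1 (fully open), set as the call begins (left out, the last holds). The fingers move at their own pace and stop on an object; the grip force is fixed at half the most. Time passes only in rows, so rows that repeat a pose let the fingers close, or fill a call up. It gives the time, the measured TCP pose, the force, the opening and the grip force at its end, in the units of the state.
- get_obs(): the state, without advancing time (a new reading comes with each control period).
- capture(name): name is "scene" or "top" or "wrist"; returns a dict with "color" (480x640x3 uint8, red, green, blue), "mtx" (3x3 intrinsics, pixels), "T" (4x4, takes a point from camera to world coordinates). Camera axes: x right, y down, z forward; pixel columns grow to the right and rows downward; lengths in mm; the calibration is good to about 2 mm. A picture is of the moment at which its call begins. There is no depth.
- job_done(): hands the job in; it is judged then, once.
Trained networks look in a picture, given as the dict that the camera call returned (one of the last four; its "shot" number tells which), for a name from the list of things; names that differ only in an ending like _2 or _b are one class to them, and where a whole thing is asked for, a point or a joint stands for the part that bears it (a point fixed in the world has none). Each returns a list of dicts, best first, with "confidence" (0 to 1); they miss things now and then, are a little off and sometimes report something else, mostly with a low value. They report only what shows in the picture. A call takes as long as a camera call.
- spot_in(picture, label): "rect" ([centre column, centre row, width, height] in pixels, round what is visible of it).
- cut_out(picture, label): "region" (480x640 bool, what is visible of it) and "rect" ([centre column, centre row, width, height] in pixels, round what is visible of it).
- landmark_of(picture, label): "xy" ([column, row] in pixels: a listed point, or the origin of a listed thing).
The state is a dict: "time": time; "joints": joint angles; "joint_vel": joint speeds; "effort": joint torques, N m; "eef_pos": TCP position; "ee_rot": TCP orientation; "force": force on the tool from outside, world axes, zero at the start; "ft_torque": the same for the moment, N m; "width": finger opening in mm; "grasp_force": force on a finger pad.
Only numpy, scipy, OpenCV 4.12 (cv2) and the standard library are available. Lean on these libraries where they do the work, as an engineer would, in place of code of your own. Each camera call takes 0.05 s, during which the arm holds its last target. There are 200 camera calls.

## Working session

There is one attempt and no reset: what is moved stays moved. The work goes in short steps, Python scripts to look and compute and a tool call to move; the robot and the scene stay as the last step left them, time stands still between calls to the robot, and variables do not carry over. Pictures are saved under pics/ and viewed, at most 10 in all, crops included, and the job is handed in when it is done.

Besides the shell and the picture viewer there is one more tool, called after ">>>" by a JSON object that holds its "op" and its "data". send_rows: Moves the arm, as the interface text tells. Its arguments: {"type":"object","properties":{"plan":{"type":"array","items":{"type":"array","items":{"type":"array","items":{"type":"number","minimum":-1,"maximum":1}}}},"gripper":{"type":"number"}},"required":["plan"]}

```bash
mkdir -p pics
cat > h.py <<'E'
from plant import *
import numpy as np, cv2
def ray(p,xy,z):
    d=np.linalg.inv(p["mtx"])@np.array([xy[0],xy[1],1.]); d=p["T"][:3,:3]@d; o=p["T"][:3,3]
    return o+d*(z-o[2])/d[2]
def save(p,n): cv2.imwrite("pics/"+n+".png",p["color"][:,:,::-1])
E
python3 - <<'E'
from h import *
for c in ["scene","top"]:
    p=capture(c); save(p,c)
    for l,z in [("red_mill",0),("red_mill_crank_grip",190),("red_mill_knob",181),("blue_mill_knob",181)]:
        for r in landmark_of(p,l)[:3]: print(c,l,np.round(r["xy"]),round(r["confidence"],2),np.round(ray(p,r["xy"],z)))
print(get_obs())
E
```

```text
scene red_mill [223. 206.] 0.82 [ 575. -206.    0.]
scene red_mill_crank_grip [210. 208.] 0.89 [ 623. -146.  190.]
scene red_mill_knob [263. 141.] 0.97 [ 460. -175.  181.]
scene blue_mill_knob [419. 277.] 0.65 [464. 210. 181.]
top red_mill [420. 233.] 0.85 [ 576. -197.    0.]
top red_mill [412. 184.] 0.61 [ 678. -181.    0.]
top red_mill_crank_grip [415. 184.] 0.89 [ 624. -154.  190.]
top red_mill_knob [425. 279.] 0.84 [ 460. -173.  181.]
top blue_mill_knob [197. 267.] 0.94 [471. 215. 181.]
{'time': 0.5, 'joints': array([-1.40332192e+00,  5.21853420e-02,  1.40071388e+00, -2.09933067e-05,
        1.68861887e+00, -7.02773426e-02]), 'joint_vel': array([ 0.00068499, -0.00049005,  0.001322  ,  0.00066851, -0.00092905,
       -0.00092201]), 'effort': array([-1.09690180e-03, -3.81214392e+01, -3.60045683e+01, -1.70142716e-04,
        5.99169107e-04, -2.13421259e-05]), 'eef_pos': array([ 123.67675916, -510.2339209 ,  231.32400152]), 'ee_rot': array([ 3.11934662e+00,  3.72567797e-01, -2.70180699e-05]), 'force': array([-0.77508053, -0.62571076,  0.75758017]), 'ft_torque': array([0.03194795, 0.03310284, 0.04929426]), 'grasp_force': 0.0, 'width': 85.57421404150207}
```

```bash
python3 -c "
import cv2,numpy as np
a=cv2.imread('pics/scene.png');b=cv2.imread('pics/top.png')
cv2.imwrite('pics/both.png',cv2.resize(np.hstack([a,b]),(800,300)))"
```

```text
(no output)
```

View pics/top.png

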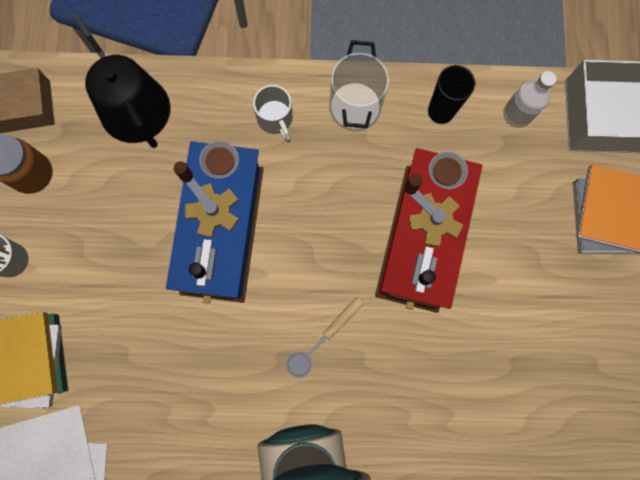

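The top view shows the red mill on the right: knob (428,277), spindle (438,217), grip (414,184) and funnel (448,171). The networks agree with this: knob–spindle is 118 mm, and the crank is about 34° clockwise of +y.

View pics/scene.png

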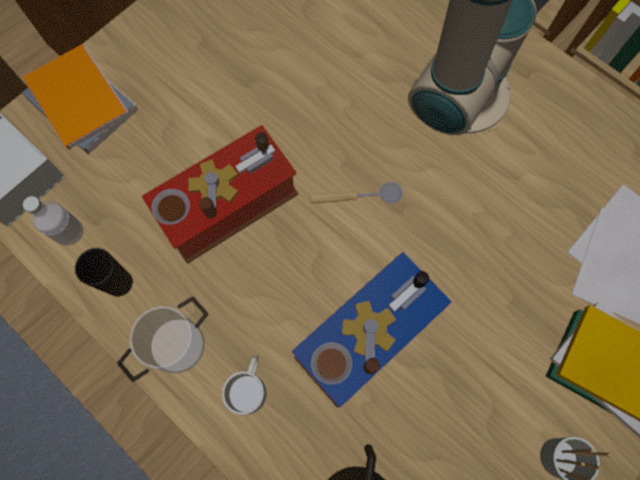

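Run:
```python
from h import *
import plant
print(getattr(plant,"grasp_offset",None),[n for n in dir(plant) if n[0]!='_'])
p=capture("top")
for n,xy in dict(hub=(438,217),gripbase=(424,203),funnel=(448,171),funnelL=(428,171),dl0=(382,297),dl1=(415,150),dr0=(452,307),dr1=(481,164),knobtop=(428,277)).items():
    for z in (120,150,200): print(n,z,np.round(ray(p,xy,z)))
```

```text
18.700000000000003 ['IKError', 'capture', 'cut_out', 'get_obs', 'grasp_offset', 'job_done', 'landmark_of', 'spot_in']
hub 120 [ 582. -208.  120.]
hub 150 [ 575. -202.  150.]
hub 200 [ 564. -191.  200.]
gripbase 120 [ 608. -183.  120.]
gripbase 150 [ 600. -177.  150.]
gripbase 200 [ 587. -168.  200.]
funnel 120 [ 670. -228.  120.]
funnel 150 [ 661. -221.  150.]
funnel 200 [ 645. -210.  200.]
funnelL 120 [ 669. -191.  120.]
funnelL 150 [ 660. -185.  150.]
funnelL 200 [ 644. -175.  200.]
dl0 120 [ 433. -106.  120.]
dl0 150 [ 430. -102.  150.]
dl0 200 [425. -97. 200.]
dl1 120 [ 710. -167.  120.]
dl1 150 [ 699. -162.  150.]
dl1 200 [ 682. -153.  200.]
dr0 120 [ 418. -232.  120.]
dr0 150 [ 415. -225.  150.]
dr0 200 [ 412. -213.  200.]
dr1 120 [ 686. -291.  120.]
dr1 150 [ 676. -282.  150.]
dr1 200 [ 660. -267.  200.]
knobtop 120 [ 471. -189.  120.]
knobtop 150 [ 467. -183.  150.]
knobtop 200 [ 461. -173.  200.]
```

>>> {"op": "send_rows", "data": {"plan": [[[0.1, -0.04, -0.08], [0.2, -0.08, -0.15], [0.35, -0.14, -0.2], [0.5, -0.2, -0.2], [0.65, -0.26, -0.2], [0.8, -0.32, -0.2], [0.9, -0.36, -0.2], [1.0, -0.4, -0.2]]]}}

```text
validation failed for argument at $.pl...
```

>>> {"op": "send_rows", "data": {"plan": [[[0.1, -0.04, -0.08, 0, 0, 0], [0.2, -0.08, -0.15, 0, 0, 0], [0.35, -0.14, -0.2, 0, 0, 0], [0.5, -0.2, -0.2, 0, 0, 0], [0.65, -0.26, -0.2, 0, 0, 0], [0.8, -0.32, -0.2, 0, 0, 0], [0.9, -0.36, -0.2, 0, 0, 0], [1.0, -0.4, -0.2, 0, 0, 0]]]}}

```text
time: 1.55
eef_pos: [343.9, -353.5, 281.4]
ee_rot: [3.119, 0.373, 0.0]
force: [-1.3, -0.5, 0.4]
width: 85.5
grasp_force: 0.0
```

>>> {"op": "send_rows", "data": {"plan": [[[0.1, -0.04, 0, 0, 0, -0.2], [0.2, -0.08, 0, 0, 0, -0.4], [0.35, -0.14, 0, 0, 0, -0.6], [0.5, -0.2, 0, 0, 0, -0.8], [0.6, -0.25, 0, 0, 0, -1], [0.7, -0.3, 0, 0, 0, -1], [0.75, -0.34, 0, 0, 0, -1], [0.8, -0.36, 0, 0, 0, -1]]]}}

```text
time: 2.55
eef_pos: [516.5, -219.2, 281.4]
ee_rot: [2.916, 1.167, -0.0]
force: [1.0, -1.1, 0.0]
width: 85.2
grasp_force: 0.0
```

Run:
```python
from h import *
o=get_obs(); print(o["eef_pos"],o["joints"])
p=capture("wrist"); save(p,"w1"); q=capture("scene")
for n,c in (("wrist",p),("scene",q)):
  for l,z in [("red_mill",0),("red_mill_crank_grip",190),("red_mill_knob",181)]:
    for r in landmark_of(c,l)[:2]: print(n,l,np.round(r["xy"]),round(r["confidence"],2),np.round(ray(c,r["xy"],z)))
for z in (120,150,180): print("funnel scene",np.round(ray(q,(171,206),z)),np.round(ray(q,(212,180),z)))
```

```text
[ 516.54591601 -219.15246093  281.4476563 ] [-4.66930191e-01  1.49011100e-01  1.19822664e+00 -2.61369943e-04
  1.79418330e+00  3.42372274e-01]
wrist red_mill [344. 137.] 0.74 [ 575. -204.    0.]
wrist red_mill_crank_grip [206. 250.] 0.28 [ 466. -172.  190.]
wrist red_mill_knob [208. 252.] 0.79 [ 461. -174.  181.]
scene red_mill [223. 206.] 0.88 [ 576. -206.    0.]
scene red_mill_crank_grip [206. 207.] 0.8 [ 626. -154.  190.]
scene red_mill_knob [260. 140.] 0.65 [ 463. -179.  181.]
funnel scene [ 662. -234.  120.] [ 570. -215.  120.]
funnel scene [ 665. -220.  150.] [ 576. -202.  150.]
funnel scene [ 667. -206.  180.] [ 581. -188.  180.]
```

View pics/w1.png

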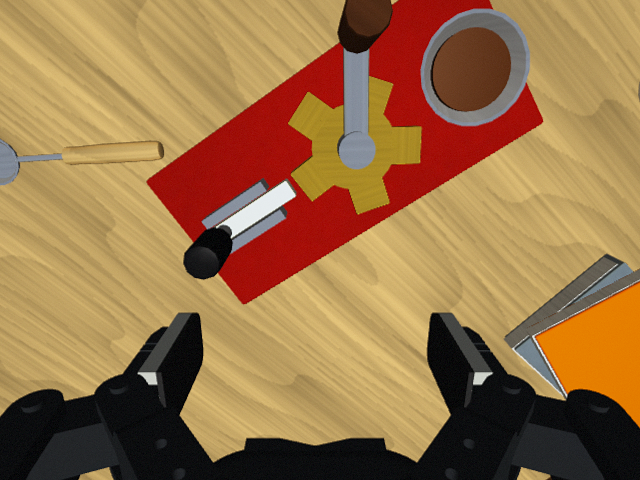

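Wrist view: hub (356,150), grip (361,28), knob top (202,262), funnel low (rim about z 150 from two views). I'll move over the grip with the fingers tangential to the crank's arc.

>>> {"op": "send_rows", "data": {"gripper": 0.15, "plan": [[[0.1, 0.02, 0, 0, 0, 0], [0.2, 0.04, 0, 0, 0, 0], [0.3, 0.06, 0, 0, 0, 0], [0.4, 0.08, 0, 0, 0, 0], [0.5, 0.1, 0, 0, 0, 0], [0.5, 0.1, 0.08, 0, 0, 0], [0.5, 0.1, 0.15, 0, 0, 0], [0.5, 0.1, 0.15, 0, 0, 0]]]}}

```text
time: 3.95
eef_pos: [623.1, -151.7, 241.7]
ee_rot: [-2.915, -1.165, 0.005]
force: [-0.2, 0.5, 0.7]
width: 49.1
grasp_force: 0.0
```

Run:
```python
from h import *
o=get_obs(); print(o["eef_pos"],o["width"])
p=capture("wrist"); save(p,"w2")
for l,z in [("red_mill_crank_grip",190)]:
    for r in landmark_of(p,l)[:2]: print(np.round(r["xy"]),round(r["confidence"],2),np.round(ray(p,r["xy"],z)))
```

```text
[ 623.1058918  -151.66434026  241.68378921] 49.0710647863369
[317. 265.] 0.98 [ 625. -151.  190.]
```

View pics/w2.png

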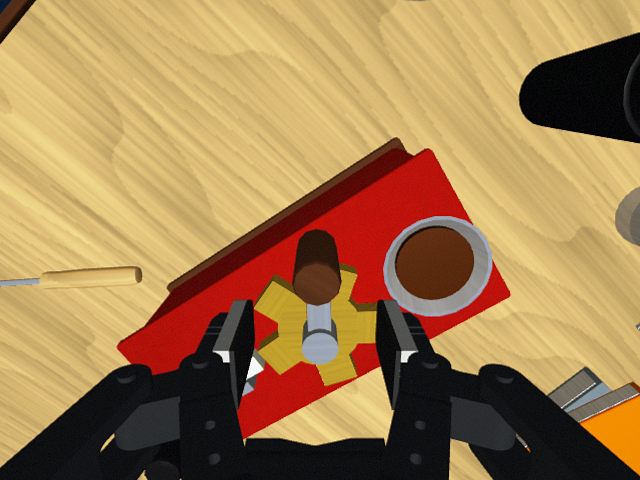

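The grip post (317,285) sits between the fingers. Next I descend and then cage it loosely.

>>> {"op": "send_rows", "data": {"plan": [[[0, 0, 0.06, 0, 0, 0], [0, 0, 0.12, 0, 0, 0], [0, 0, 0.18, 0, 0, 0], [0, 0, 0.24, 0, 0, 0], [0, 0, 0.27, 0, 0, 0], [0, 0, 0.27, 0, 0, 0], [0, 0, 0.27, 0, 0, 0], [0, 0, 0.27, 0, 0, 0]]]}}

```text
time: 5.05
eef_pos: [624.3, -151.5, 177.1]
ee_rot: [2.916, 1.167, 0.002]
force: [-0.2, 1.1, -1.2]
width: 49.0
grasp_force: 0.0
```

>>> {"op": "send_rows", "data": {"gripper": -0.34, "plan": [[[0, 0, 0, 0, 0, 0], [0, 0, 0, 0, 0, 0], [0, 0, 0, 0, 0, 0], [0, 0, 0, 0, 0, 0], [0, 0, 0, 0, 0, 0], [0, 0, 0, 0, 0, 0], [0, 0, 0, 0, 0, 0], [0, 0, 0, 0, 0, 0]]]}}

```text
time: 6.05
eef_pos: [624.0, -151.4, 176.3]
ee_rot: [2.917, 1.167, -0.0]
force: [-0.5, -0.6, -0.4]
width: 28.1
grasp_force: 0.0
```

>>> {"op": "send_rows", "data": {"plan": [[[-0.002, -0.02, 0, 0, 0, -0.15], [-0.005, -0.045, 0, 0, 0, -0.3], [-0.013, -0.075, 0, 0, 0, -0.5], [-0.022, -0.1, 0, 0, 0, -0.65], [-0.034, -0.125, 0, 0, 0, -0.8], [-0.046, -0.145, 0, 0, 0, -0.95], [-0.053, -0.154, 0, 0, 0, -1.0], [-0.053, -0.154, 0, 0, 0, -1.0]]]}}

```text
time: 7.05
eef_pos: [587.8, -132.8, 176.5]
ee_rot: [2.516, 1.881, -0.0]
force: [-0.0, 0.2, -0.4]
width: 28.1
grasp_force: 0.0
```

>>> {"op": "send_rows", "data": {"gripper": 0.15, "plan": [[[0, 0, 0, 0, 0, 0], [0, 0, 0, 0, 0, 0], [0, 0, 0, 0, 0, 0], [0, 0, -0.1, 0, 0, 0], [0, 0, -0.2, 0, 0, 0], [-0.1, 0, -0.3, 0, 0, 0], [-0.25, 0, -0.3, 0, 0, 0], [-0.4, 0, -0.3, 0, 0, 0]]]}}

```text
time: 8.05
eef_pos: [559.5, -229.6, 251.7]
ee_rot: [2.514, 1.882, 0.0]
force: [0.4, 0.3, 0.2]
width: 49.3
grasp_force: 0.0
```

Run:
```python
from h import *
o=get_obs(); print(o["eef_pos"],o["width"])
p=capture("wrist"); save(p,"w3"); q=capture("top"); save(q,"t3")
for n,c in (("w",p),("t",q)):
  for l,z in [("red_mill",0),("red_mill_crank_grip",190),("red_mill_knob",181)]:
    for r in landmark_of(c,l)[:2]: print(n,l,np.round(r["xy"]),round(r["confidence"],2),np.round(ray(c,r["xy"],z)))
```

```text
[ 559.46039122 -229.57009629  251.73799219] 49.348046694984994
w red_mill [321. 161.] 0.67 [ 574. -201.    0.]
w red_mill_crank_grip [318.  63.] 0.98 [ 589. -133.  190.]
w red_mill_knob [123. 215.] 0.76 [ 463. -176.  181.]
t red_mill [419. 230.] 0.91 [ 581. -195.    0.]
t red_mill_crank_grip [401. 202.] 0.83 [ 590. -129.  190.]
t red_mill_knob [427. 275.] 0.7 [ 467. -176.  181.]
```

View pics/w3.png

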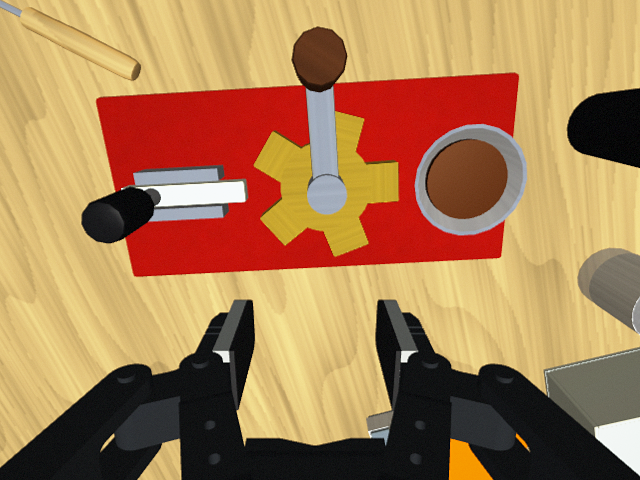

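Wrist view: a gap (left, around row 190) faces the white bar (246,190), with the crank near mill +y. The knob's base is at (150,197) and its top at (103,220). Next I go to the knob.

>>> {"op": "send_rows", "data": {"plan": [[[0.02, -0.09, 0, 0, 0, -0.05], [0.05, -0.18, 0, 0, 0, -0.1], [0.07, -0.27, 0, 0, 0, -0.13], [0.09, -0.36, 0, 0, 0, -0.13], [0.1, -0.43, 0, 0, 0, -0.13], [0.1, -0.43, 0, 0, 0, -0.13], [0.1, -0.43, 0.06, 0, 0, -0.13], [0.1, -0.43, 0.12, 0, 0, -0.13]]]}}

```text
time: 9.45
eef_pos: [463.8, -174.3, 219.5]
ee_rot: [-2.449, -1.966, 0.001]
force: [-0.1, 0.2, -0.1]
width: 49.1
grasp_force: 0.0
```

Run:
```python
from h import *
o=get_obs(); print(o["eef_pos"],o["ee_rot"])
p=capture("wrist"); save(p,"w4")
for r in landmark_of(p,"red_mill_knob")[:2]: print(np.round(r["xy"]),round(r["confidence"],2),np.round(ray(p,r["xy"],181)))
```

```text
[ 463.78877374 -174.33638058  219.54382255] [-2.44871203e+00 -1.96646937e+00  9.02564300e-04]
[311. 279.] 0.93 [ 462. -174.  181.]
```

View pics/w4.png

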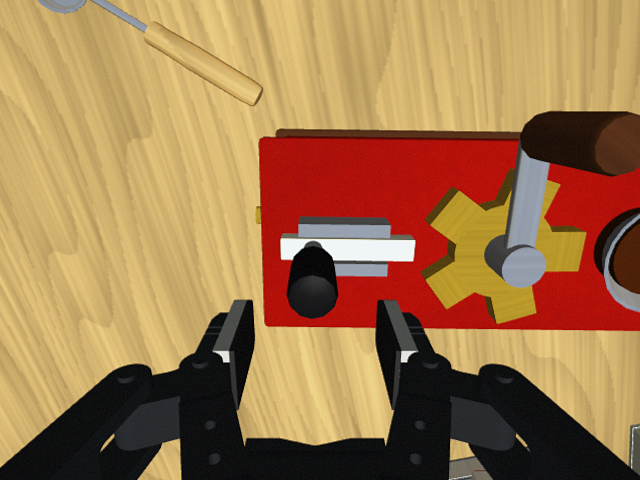

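The knob (312,290) is between the fingers, and the gap (440,248) is in line with the bar (415,250). Descending.

>>> {"op": "send_rows", "data": {"plan": [[[0, 0, 0.06, 0, 0, 0], [0, 0, 0.12, 0, 0, 0], [0, 0, 0.17, 0, 0, 0], [0, 0, 0.2, 0, 0, 0], [0, 0, 0.2, 0, 0, 0], [0, 0, 0.2, 0, 0, 0], [0, 0, 0.2, 0, 0, 0], [0, 0, 0.2, 0, 0, 0]]]}}

```text
time: 10.55
eef_pos: [463.7, -174.4, 171.6]
ee_rot: [2.449, 1.967, 0.0]
force: [0.3, -0.8, -0.0]
width: 49.4
grasp_force: 0.0
```

>>> {"op": "send_rows", "data": {"gripper": -0.34, "plan": [[[0, 0, 0, 0, 0, 0], [0, 0, 0, 0, 0, 0], [0, 0, 0, 0, 0, 0], [0, 0, 0, 0, 0, 0], [0, 0, 0, 0, 0, 0], [0, 0, 0, 0, 0, 0], [0, 0, 0, 0, 0, 0], [0, 0, 0, 0, 0, 0]]]}}

```text
time: 11.55
eef_pos: [463.6, -174.4, 171.3]
ee_rot: [2.45, 1.967, -0.0]
force: [-0.1, 0.0, -0.3]
width: 28.4
grasp_force: 0.0
```

>>> {"op": "send_rows", "data": {"plan": [[[0, 0.01, 0, 0, 0, 0], [0, 0.02, 0, 0, 0, 0], [0, 0.03, 0, 0, 0, 0], [0, 0.04, 0, 0, 0, 0], [0, 0.05, 0, 0, 0, 0], [0, 0.06, 0, 0, 0, 0], [0, 0.06, 0, 0, 0, 0], [0, 0.06, 0, 0, 0, 0]]]}}

```text
time: 12.55
eef_pos: [478.5, -177.5, 171.2]
ee_rot: [2.449, 1.967, 0.001]
force: [1.1, -0.5, -0.1]
width: 28.6
grasp_force: 0.0
```

>>> {"op": "send_rows", "data": {"plan": [[[0, 0.006, 0, 0, 0, 0], [0, 0.012, 0, 0, 0, 0], [0, 0.018, 0, 0, 0, 0], [0, 0.024, 0, 0, 0, 0], [0, 0.024, 0, 0, 0, 0], [0, 0.024, 0, 0, 0, 0], [0, 0.024, 0, 0, 0, 0], [0, 0.024, 0, 0, 0, 0]]]}}

```text
time: 13.55
eef_pos: [484.1, -178.9, 171.3]
ee_rot: [2.449, 1.967, 0.0]
force: [-1.9, 0.4, 0.8]
width: 27.9
grasp_force: 0.7
```

>>> {"op": "send_rows", "data": {"plan": [[[0, 0.004, 0, 0, 0, 0], [0, 0.008, 0, 0, 0, 0], [0, 0.012, 0, 0, 0, 0], [0, 0.012, 0, 0, 0, 0], [0, 0.012, 0, 0, 0, 0], [0, 0.012, 0, 0, 0, 0], [0, 0.012, 0, 0, 0, 0], [0, 0.012, 0, 0, 0, 0]]]}}

```text
time: 14.55
eef_pos: [484.5, -179.0, 171.2]
ee_rot: [-2.445, -1.963, 0.007]
force: [-16.9, 4.9, 7.4]
width: 28.5
grasp_force: 9.2
```

The push has met a hard stop after about 20 mm of travel. A tooth would have stopped it at 7 mm or less. Next I relieve the pressure, open, lift and look.

>>> {"op": "send_rows", "data": {"gripper": 0.15, "plan": [[[0, -0.008, 0, 0, 0, 0], [0, -0.012, 0, 0, 0, 0], [0, -0.012, 0, 0, 0, 0], [0, -0.012, 0, 0, 0, 0], [0, -0.012, -0.06, 0, 0, 0], [0, -0.012, -0.15, 0, 0, 0], [0, -0.012, -0.25, 0, 0, 0], [-0.1, -0.012, -0.35, 0, 0, 0]]]}}

```text
time: 15.55
eef_pos: [479.0, -202.7, 261.0]
ee_rot: [2.446, 1.969, 0.001]
force: [0.6, -0.4, -0.3]
width: 48.9
grasp_force: 0.0
```

Run:
```python
from h import *
p=capture("wrist"); save(p,"w5"); q=capture("top")
for n,c in (("w",p),("t",q)):
  for l,z in [("red_mill",0),("red_mill_crank_grip",190),("red_mill_knob",181),("blue_mill_knob",181)]:
    for r in landmark_of(c,l)[:1]: print(n,l,np.round(r["xy"]),round(r["confidence"],2),np.round(ray(c,r["xy"],z)))
```

```text
w red_mill [407. 173.] 0.64 [ 575. -205.    0.]
w red_mill_crank_grip [498.  83.] 0.75 [ 590. -132.  190.]
w red_mill_knob [308. 213.] 0.93 [ 480. -179.  181.]
t red_mill [424. 234.] 0.65 [ 574. -204.    0.]
t red_mill_crank_grip [402. 205.] 0.76 [ 586. -132.  190.]
t red_mill_knob [429. 266.] 0.89 [ 482. -179.  181.]
t blue_mill_knob [200. 270.] 0.93 [466. 209. 181.]
```

View pics/w5.png

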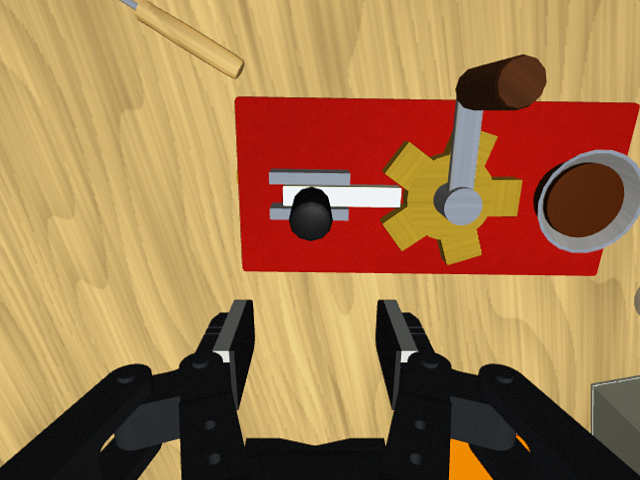

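The bar's end (402,197) sits at the bottom of the gap between the teeth, and the knob is about 96 mm from the spindle. The gripper is clear.

```bash
python3 -c "
from plant import *
print(job_done())"
```

```text
the job is handed in; nothing more can be done
None
```

The red mill is in gear: its knob is fully home between the teeth and released, the blue mill's knob was not touched, and the job was handed in at about 16 s of the allowed 40 s.

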